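Press a two-piece display base together in the bar clamp, release it and tray it

ROBOT

A 6-joint arm with a two-finger parallel gripper is mounted at the origin on the work surface. World frame = base frame: x ahead of the robot, y to its left, z up, the work surface at z = 0. Lengths are in mm, angles in rad, forces in N, time in s.
With the tool pointing down it reaches from about 400 to 925 mm from the base axis. Payload 12.5 kg.
Tool frame: the origin (TCP) lies at the centre of the arm's flange, where the gripper is bolted on; the fingertips stand 190 mm ahead of it and the grasp point (between the pads) lies 171 mm ahead of it; z points along the fingers, y is the line along which they close (so a half turn about z gives the same grasp; the last joint's range is limited). The gripper opens to 95 mm and grips with 3 to 60 N. Pads are 20 mm wide; open, the fingers measure 119 mm over their backs; the gripper's body (75 mm by 180 mm) begins 59 mm behind the grasp point.
Start: joints at [-1.217, 0.491, 1.559, -0, 1.092, -0.106], TCP at [277.374, -560.079, 404.761] pointing down, gripper open.
Joint ranges: [-3.1, 3.1], [-0.84, 2.19], [0.05, 2.79], [-1.13, 4.28], [0.06, 2.93], [-2.69, 2.69]. Speed limits (rad/s): [2.22, 2.22, 2.79, 3.14, 3.14, 3.14].

INTERFACE

Orientations are given as [roll, pitch, yaw] about the fixed x, y, z axes, in that order (R = Rz(yaw) Ry(pitch) Rx(roll)).
In Python, from cell import env, read_camera, search_frame, cut_out gives the robot as it stands. The module is installed in compiled form; this text tells all that it offers.
- The arm moves only by the tool move_arm, never from a script. Its argument "commands" is a list of rows, each a list of 3 entries, a list of its own where there are three numbers: the shift along the world's x, y, z normalised to -1 to 1, where 1 is 0.03 m, then the turn about the world's z normalised to -1 to 1, where 1 is 0.08 rad, then the opening, from -1 (shut) to 1 (fully open), so that 0 is half open. A call has 1 to 20 rows; each row shifts and turns the commanded pose from where the row before left it; what a row does not reach is not made up. A row lasts 1/12 s, in which the tool goes at most 41.7 mm and 7.16 degrees, less where a joint would pass 70% of its speed; a pose out of reach is approached as far as the arm can. A call with a number of a shift or a turn outside -1 to 1 is refused whole. A call with a gripper value outside its range is refused whole. The fingers move at their own pace and stop on an object; the grip force is fixed at half the most. Time passes only in rows, so rows that do not move let the fingers close. It gives the time, the measured TCP pose, the force, the opening and the grip force at its end, in the units of the state.
- env.state(): the state, without advancing time (a new reading comes with each control period).
- read_camera(name): name is "side" or "top" or "wrist"; returns a dict with "image" (400x640x3 uint8, red, green, blue), "fx", "fy", "cx", "cy" (pixels), "rvec" (rotation vector, rad) and "tvec" (3), from world to camera coordinates, as OpenCV has them. Camera axes: x right, y down, z forward; pixel columns grow to the right and rows downward; lengths in mm; the calibration is good to about 2 mm. A picture is of the moment at which its call begins. There is no depth.
- env.job_done(): hands the job in; it is judged then, once.
Trained networks look in a picture, given as the dict that the camera call returned (one of the last four; its "shot" number tells which), for a name from the list of things; names that differ only in an ending like _2 or _b are one class to them, and where a whole thing is asked for, a point or a joint stands for the part that bears it (a point fixed in the world has none). Each returns a list of dicts, best first, with "confidence" (0 to 1); they miss things now and then, are a little off and sometimes report something else, mostly with a low value. They report only what shows in the picture. A call takes as long as a camera call. They do not tell look-alikes from the thing itself.
- search_frame(thing, picture): "at" ([column, row] in pixels, amid what is visible of it).
- cut_out(thing, picture): "region" (400x640 bool, what is visible of it) and "at" ([column, row] in pixels, amid what is visible of it).
The state is a dict: "t": time; "joints": joint angles; "qvel": joint speeds; "tau": joint torques, N m; "eef_pos": TCP position; "tcp_rot": TCP orientation; "ft_force": force on the tool from outside, world axes, zero at the start; "moment": the same for the moment, N m; "opening": opening from 0.0 (shut) to 1.0 (fully open); "grip_force": force on a finger pad.
Only numpy, scipy, OpenCV 4.12 (cv2) and the standard library are available. Lean on these libraries where they do the work, as an engineer would, in place of code of your own. Each camera call takes 0.05 s, during which the arm holds its last target. There are 200 camera calls.

TASK

The two dowelled pieces of the wooden display base lying between the jaws of the bar clamp still stand apart: pump the clamp's trigger, leaving the jaw itself alone, until they are drawn fully together and firmly held with the trigger let go, but stop as soon as the trigger turns hard, because forcing it further crushes the base. Then press the release lever until the jaw has sprung fully open, lift the base out and set it down flat, without dropping it, in the empty tray. Leave the other things on the table where they are.

Things in the scene. Friction and masses are not known exactly. Their poses are not given: they have to be found in the camera images.
- clamp: One-hand bar clamp lying on its side on a fixed plywood jig board (250 x 360 x 18 mm). Origin: on the table, under the middle of its black head. z up; the steel bar runs along y, 38 mm above the table; the jaws reach to +x, handle and trigger to -x; all end 56 mm above the table. Head, fixed jaw and handle stay; the bar with the far jaw at its -y end slides to +y to close.
- trigger_face (a point): Middle of the front (-y) side of the grey trigger, 36 mm above the table (trigger 28 mm tall, from 6 mm above the board); board free for 40 mm before it. Press it along the clamp's +y, towards the handle; this point lies 96 mm from the pivot (on the clamp's +x side of it) and travels 41 mm to the stop. A spring brings it back; let it come fully back for the next bite.
- trigger (a joint): Trigger angle, rad: 0 at rest, 0.44 at its stop. Steady push at trigger_face: 2 to 7 N while the jaw runs free, 7 to 10 N while the pieces are pressed together (clicks give short peaks); rigid at the stop. With the pieces home it turns springy-hard well before the stop: a steady 13 to 15 N clamps firmly, over about 17 N crushes the base.
- release_face (a point): Middle of the outer (-x) face of the release lever, a grey paddle 34 mm long (y), 26 mm tall, beside the bar between trigger and far jaw, 37 mm above the table; 50 mm of free board before it. Press it along the clamp's +x, towards the bar: travel about 10 mm, 3 to 15 N (the harder the clamp holds, the more), then a rigid stop.
- release (a joint): Release lever angle, rad: near 0 with its pawl in the teeth (it twitches at every click), the jaw is free above about 0.15, stop at 0.22. It springs back when let go; hold it pressed while the jaw opens (about 1 s).
- jaw (a joint): Travel of the bar with the far jaw, m: 0 fully open, grows as it closes. The ratchet (3 mm pitch) holds what is gained: a full stroke of the trigger gains about 6 mm; up to one tooth is given back when the trigger is let go, and less than a tooth gained is lost. When released, a spring opens the jaw fully.
- jaw_pad (a point): Middle of the face of the far jaw's rubber pad (50 x 30 mm, it faces +y); at joint value 0 it is 134 mm from the fixed pad. The pad is backed by a spring that gives about 1 mm for every 5 N.
- fixed_pad (a point): Middle of the face of the fixed jaw's rubber pad (it faces -y).
- base_mid (a point): Centre of the wooden display base when closed, half-way up; z up, y along its length. Block 44 mm wide (x), 36 mm tall (+5 mm scenery on top), 105 mm long when closed, 0.25 kg: a 70 mm piece at +y, next to the fixed jaw, to which this point belongs (18 mm from the joint), and a 35 mm end piece at -y. Loose on the jig board, 25 mm free on either side.
- base_gap (a joint): Gap between the two pieces of the base, m: 0 when closed; 5 to 11 mm at the start. The dowels are a tight press fit: about 12 N moves them, and they stay where they are left.
- base: The long piece of the base, origin under its centre, axes as base_mid.
- tray_floor (a point): Centre of the inner floor of the empty cardboard tray, 4 mm above the table; the tray measures 168 mm (x) by 205 mm (y), walls 5 mm thick and 22 mm tall, green floor. A second tray of the same make beside it is full of figures.
- tray: The empty tray; origin on the table under its centre.
- full_tray: The tray full of standing toy figures (about 60 mm tall), fixed; leave alone.
- glue: White plastic bottle, 32 mm diameter, 85 mm tall, standing on the table; bystander.
- dowel_tub: Clear tub of spare dowels, 48 mm diameter, 35 mm tall, on the jig board; bystander.
- paint_a: Small paint jar, 34 mm diameter, 36 mm tall, on the jig board behind the fixed jaw; bystander.
- paint_b: Small paint jar, 34 mm diameter, 36 mm tall, on the table; bystander.
- brush: Paint brush, 170 mm long, lying; bystander.
- figure: Single toy figure, 22 mm foot, 59 mm tall, standing; bystander.
- offcut: Wooden offcut 50 x 90 x 18 mm; bystander.
Not all that is in view belongs to the job. Of the things shaped like the base, the wooden one is meant.

How it is judged (in metres and radians):
On the way, in this order (a step that is already met when the one before it is completed fails the run):
1. the two pieces are fully together (gap under 1.5 mm) and the clamp holds them by itself with at least 15 N, the trigger let go (value of joint base_gap below 0.0015 m and contact force between jaw and base above 15 N and value of joint trigger below 0.1 rad), for 0.3 s.
2. the release has been pressed and the jaw is fully open (within 4 mm), clear of the base (value of joint jaw below 0.004 m and contact force between jaw and base below 0.5 N), for 0.1 s.
At the end, for the whole second after the job is handed in: The base stands flat and upright (within 0.1 rad) on the floor of the empty tray, at rest, its two pieces together (gap under 1.5 mm); the clamp's jaw is fully open (within 4 mm) (value of joint base_gap below 0.0015 m and value of joint jaw below 0.004 m and x of base_mid in the frame of tray between -0.08 and 0.08 m and y of base_mid in the frame of tray between -0.1 and 0.1 m and z of base_mid in the frame of tray below 0.027 m and angle between base's own z axis and vertical below 0.1 rad and linear speed of base below 0.02 m/s); the robot touches nothing.
It fails at once if the clamp squeezes the base with more than 45 N (crushed) (contact force between jaw and base above 45 N).
It fails at once if the jaw or its bar is pushed by hand with more than 8 N instead of being worked by the trigger (contact force between any of the fingers, the arm and jaw above 8 N).
It fails at once if the base is dropped (falls freely for more than about 12 mm) (linear speed of base above 0.5 m/s and contact force between the fingers and base below 0.5 N).
It fails at once if a bystander is moved by more than 30 mm (distance of any of glue, dowel_tub, paint_a, paint_b, brush, figure, offcut from where it was at the start of the episode above 0.03 m).
It also fails if it takes over 72 s, if anything falls off the work surface, if the arm or the gripper's body presses on something with over 40 N, if the wrist force passes 120 N, or if a joint passes its speed limit or range.

## Working session

There is one attempt and no reset: what is moved stays moved. The work goes in short steps, Python scripts to look and compute and a tool call to move; the robot and the scene stay as the last step left them, time stands still between calls to the robot, and variables do not carry over. Pictures are saved under pics/ and viewed, at most 13 in all, crops included, and the job is handed in when it is done.

Besides the shell and the picture viewer there is one more tool, called after "Call:" as name(argument=value, ...) on one line, values as JSON. move_arm: Moves the arm, as the interface text tells. Its arguments: {"type":"object","properties":{"commands":{"type":"array","items":{"type":"array"}}},"required":["commands"]}

```bash
mkdir -p pics; cat > h.py <<'E'
import numpy as np, cv2
from cell import env, read_camera, search_frame, cut_out
def save(p,name): cv2.imwrite('pics/'+name,p['image'][:,:,::-1])
def ray(p,uv,z):
    R=cv2.Rodrigues(np.array(p['rvec'],float))[0]; t=np.array(p['tvec'],float).ravel()
    c=-R.T@t; d=R.T@np.array([(uv[0]-p['cx'])/p['fx'],(uv[1]-p['cy'])/p['fy'],1.])
    return (c+d*(z-c[2])/d[2])
def pix(p,X):
    K=np.array([[p['fx'],0,p['cx']],[0,p['fy'],p['cy']],[0,0,1.]])
    return cv2.projectPoints(np.array(X,float).reshape(-1,1,3),np.array(p['rvec'],float),np.array(p['tvec'],float),K,None)[0].reshape(-1,2)
E
python3 - <<'E'
from h import *
t=read_camera('top'); s=read_camera('side')
save(t,'top.png'); save(s,'side.png')
for n,z in [('clamp',56),('trigger_face',36),('release_face',37),('jaw_pad',38),('fixed_pad',38),('base_mid',54),('base',54),('tray_floor',4),('tray',4),('full_tray',4),('dowel_tub',53),('glue',85),('paint_a',54),('figure',59)]:
    for d in search_frame(n,t)[:3]:
        print(n,round(d['confidence'],2),np.round(d['at']),np.round(ray(t,d['at'],z)))
print(env.state())
E
```

```text
clamp 0.76 [310. 204.] [562. -53.  56.]
trigger_face 0.7 [300. 226.] [512. -30.  36.]
trigger_face 0.5 [374. 196.] [ 587. -213.   36.]
jaw_pad 0.75 [374. 195.] [ 589. -211.   38.]
jaw_pad 0.28 [250. 126.] [760.  98.  38.]
fixed_pad 0.88 [314. 202.] [571. -65.  38.]
base_mid 0.8 [341. 291.] [ 358. -129.   54.]
base_mid 0.62 [345. 173.] [ 640. -138.   54.]
base 0.78 [343. 174.] [ 637. -134.   54.]
base 0.63 [339. 289.] [ 362. -125.   54.]
base 0.47 [329. 207.] [ 556. -100.   54.]
tray_floor 0.85 [165. 177.] [632. 312.   4.]
tray 0.57 [166. 179.] [628. 311.   4.]
full_tray 0.69 [300. 222.] [521. -29.   4.]
full_tray 0.65 [164. 252.] [445. 305.   4.]
full_tray 0.4 [342. 175.] [ 642. -134.    4.]
dowel_tub 0.54 [375. 222.] [ 521. -212.   53.]
dowel_tub 0.45 [166. 176.] [629. 293.  53.]
dowel_tub 0.31 [312. 205.] [561. -58.  53.]
glue 0.67 [408. 147.] [ 698. -285.   85.]
paint_a 0.62 [266. 160.] [669.  54.  54.]
paint_a 0.61 [253. 124.] [759.  88.  54.]
figure 0.63 [328. 209.] [552. -98.  59.]
figure 0.53 [168. 178.] [622. 288.  59.]
{'t': 0.8, 'joints': array([-1.21661533e+00,  4.90848962e-01,  1.55886815e+00,  3.19935438e-05,
        1.09172800e+00, -1.05623524e-01]), 'qvel': array([ 0.00127723,  0.00239006,  0.00155127,  0.00061466, -0.00052941,
        0.00131486]), 'tau': array([ 6.97622145e-04, -6.12419987e+01, -2.58426797e+01,  6.92916568e-02,
        4.46529547e-02, -3.01269529e-05]), 'eef_pos': array([ 277.36636353, -560.07972874,  404.80364751]), 'tcp_rot': array([ 3.14144294e+00, -1.26809709e-05,  4.59789778e-01]), 'ft_force': array([0.99016784, 0.93722008, 0.0285748 ]), 'moment': array([-0.0310517 , -0.01407433,  0.02537082]), 'grip_force': 0.0, 'opening': 0.9986239268043688}
```

View pics/top.png

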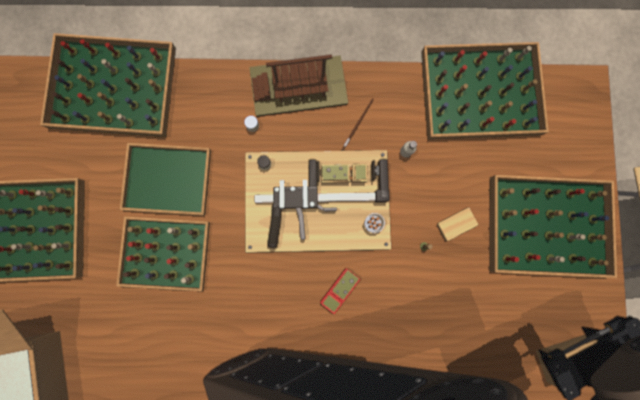

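View pics/side.png

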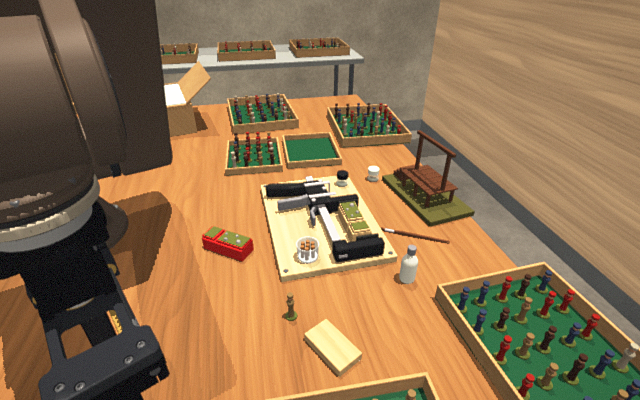

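Looks like the base: the wooden pair in the clamp jaws (≈[344,174]) and the red look-alike on the table (≈[341,290]). The networks also confused the fixed jaw and trigger area (≈[329,207]) with it. I choose the wooden one between the jaws. Both pictures show the clamp nearly axis-aligned with the world: jaws to +x, trigger ≈[301,224], release ≈[328,210], and the empty tray ≈[166,179]. Next I move above the clamp for a close look.

Call:
move_arm(commands=[[[0.41,0.85,0],0.77,1],[[0.41,0.85,0],0.77,1],[[0.41,0.85,0],0.77,1],[[0.41,0.85,0],0.77,1],[[0.41,0.85,0],0.77,1],[[0.41,0.85,0],0.77,1],[[0.41,0.85,0],0.77,1],[[0.41,0.85,0],0.77,1],[[0.41,0.85,0],0.77,1],[[0.41,0.85,0],0.77,1],[[0.41,0.85,0],0.77,1],[[0.41,0.85,0],0.77,1],[[0.41,0.85,0],0.77,1],[[0.41,0.85,0],0.77,1],[[0.41,0.85,0],0.77,1],[[0.41,0.85,0],0.77,1],[[0.41,0.85,0],0.77,1],[[0.41,0.85,0],0.77,1],[[0,0,0],0,1],[[0,0,0],0,1]])

```text
t: 2.47
eef_pos: [499.1, -100.1, 404.7]
tcp_rot: [3.141, 0.0, 1.571]
ft_force: [-0.8, 0.2, -1.0]
opening: 1.002
grip_force: 0.0
```

```bash
python3 - <<'E'
from h import *
w=read_camera('wrist'); save(w,'w1.png')
print(np.round(ray(w,(320,200),36)))
for n,z in [('trigger_face',36),('release_face',37),('jaw_pad',38),('fixed_pad',38),('base_mid',54),('base',54),('dowel_tub',53)]:
    for d in search_frame(n,w)[:2]:
        print(n,round(d['confidence'],2),np.round(d['at']),np.round(ray(w,d['at'],z)))
s=env.state(); print(s['eef_pos'],s['tcp_rot'],s['ft_force'])
E
```

```text
[ 499. -125.   36.]
trigger_face 0.94 [339. 108.] [518. -31.  36.]
trigger_face 0.41 [374. 170.] [555. -94.  36.]
jaw_pad 0.86 [402. 200.] [ 586. -124.   38.]
fixed_pad 0.96 [382. 114.] [560. -36.  38.]
fixed_pad 0.67 [402. 196.] [ 586. -121.   38.]
base_mid 0.84 [190. 194.] [ 368. -114.   54.]
base_mid 0.7 [459. 198.] [ 639. -118.   54.]
base 0.95 [461. 200.] [ 641. -121.   54.]
base 0.67 [190. 196.] [ 368. -116.   54.]
dowel_tub 0.64 [340. 261.] [ 520. -188.   53.]
[ 498.57022789 -101.71172456  404.79316554] [3.14149069e+00 3.52098152e-05 1.56729486e+00] [-0.52955463 -0.58026995  0.85924803]
```

View pics/w1.png

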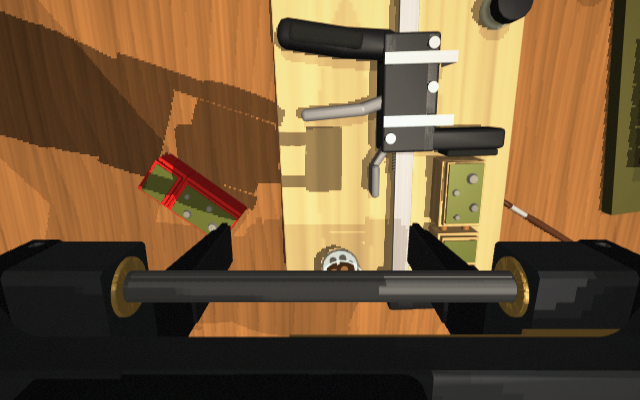

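The wrist picture confirms the choice: the wooden base is at [463,205], the red look-alike at [190,195], the trigger at [303–380,110], the release paddle at [375,176], and the tub at [340,261].

```bash
python3 - <<'E'
from h import *
w=read_camera('wrist')
im=w['image']
c=cv2.resize(im[75:275,270:510],None,fx=3,fy=3,interpolation=cv2.INTER_CUBIC)[:600]
cv2.imwrite('pics/w1c.png',c[:,:,::-1])
for n,uv,z in [('trig tip',(302,115),52),('trig tip low',(303,120),52),('trig mid low',(340,114),52),('trig root low',(380,107),52),('rel outer top',(371,162),50),('rel outer bot',(371,195),50),('bar top L',(400,5),44),('bar bot L',(397,220),44),('base TL',(444,160),54),('base TR',(484,160),54),('base split L',(444,233),54),('head',(412,90),56)]:
    print(n,np.round(ray(w,uv,z)))
t=cut_out('trigger',w); print([ (d['confidence'],d['at']) for d in t[:2]])
for n in('trigger','release'):
    for d in cut_out(n,w)[:1]:
        ys,xs=np.nonzero(d['region']); print(n,d['confidence'],xs.min(),xs.max(),ys.min(),ys.max())
tp=read_camera('top')
for d in cut_out('tray_floor',tp)[:1]:
    cc=cv2.minAreaRect(np.argwhere(d['region'])[:,::-1].astype(np.float32)); print('tray',cc,ray(tp,cc[0],10))
E
```

```text
trig tip [482. -39.  52.]
trig tip low [482. -43.  52.]
trig mid low [518. -38.  52.]
trig root low [556. -31.  52.]
rel outer top [549. -84.  50.]
rel outer bot [ 550. -118.   50.]
bar top L [571.  58.  44.]
bar bot L [ 580. -147.   44.]
base TL [620. -82.  54.]
base TR [659. -82.  54.]
base split L [ 627. -158.   54.]
head [584. -16.  56.]
[(0.91, [341.4, 107.8])]
trigger 0.91 302 381 94 118
release 0.9 369 386 146 194
tray ((165.15708923339844, 178.643798828125), (86.87381744384766, 67.78286743164062), 3.814074993133545) [628.05623365 310.02728487  10.        ]
```

View pics/w1c.png

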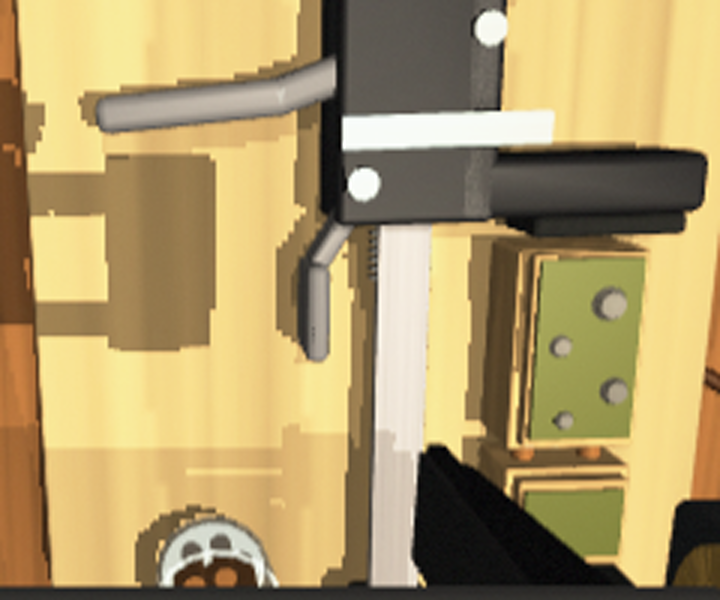

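Call:
move_arm(commands=[[[0.22,0.55,0],0,-1],[[0.22,0.55,0],0,-1],[[0,0,-0.9],0,-1],[[0,0,-0.9],0,-1],[[0,0,0],0,-1],[[0,0,0],0,-1],[[0,0,0],0,-1],[[0,0,0],0,-1],[[0,0,0],0,-1],[[0,0,0],0,-1]])

```text
t: 4.0
eef_pos: [512.0, -68.2, 351.7]
tcp_rot: [3.14, 0.0, 1.568]
ft_force: [-0.1, 0.1, -0.1]
opening: 0.356
grip_force: 0.0
```

Call:
move_arm(commands=[[[0,0,0],0,-1],[[0,0,0],0,-1],[[0,0,0],0,-1],[[0,0,-0.9],0,-1],[[0,0,-0.9],0,-1],[[0,0,-0.9],0,-1],[[0,0,-0.9],0,-1],[[0,0,-0.6],0,-1],[[0,0,-0.3],0,-1],[[0,0,0],0,-1],[[0,0,0],0,-1]])

```text
t: 4.92
eef_pos: [512.2, -68.1, 216.1]
tcp_rot: [-3.141, -0.0, 1.569]
ft_force: [0.6, -0.6, -0.2]
opening: 0.004
grip_force: 0.0
```

Call:
move_arm(commands=[[[0,0.33,0],0,-1],[[0,0.33,0],0,-1],[[0,0.1,0],0,-1],[[0,0,0],0,-1],[[0,0,0],0,-1]])

```text
t: 5.33
eef_pos: [512.1, -44.8, 216.3]
tcp_rot: [3.14, 0.0, 1.57]
ft_force: [0.0, -1.5, 1.3]
opening: 0.004
grip_force: 0.5
```

Call:
move_arm(commands=[[[0,0.2,0],0,-1],[[0,0.2,0],0,-1],[[0,0,0],0,-1]])

```text
t: 5.58
eef_pos: [511.7, -32.7, 215.8]
tcp_rot: [-3.141, 0.0, 1.569]
ft_force: [-3.5, -3.4, 1.3]
opening: 0.006
grip_force: 2.0
```

Call:
move_arm(commands=[[[0,0.2,0],0,-1],[[0,0.2,0],0,-1],[[0,0,0],0,-1]])

```text
t: 5.83
eef_pos: [511.6, -20.7, 215.7]
tcp_rot: [-3.14, -0.0, 1.569]
ft_force: [-4.0, -2.6, 1.3]
opening: -0.0
grip_force: 2.0
```

Call:
move_arm(commands=[[[0,0.15,0],0,-1],[[0,0.15,0],0,-1],[[0,0,0],0,-1]])

```text
t: 6.08
eef_pos: [511.9, -12.4, 215.7]
tcp_rot: [-3.142, 0.001, 1.569]
ft_force: [-2.7, -8.6, 0.5]
opening: 0.007
grip_force: 4.6
```

Call:
move_arm(commands=[[[0,0.08,0],0,-1],[[0,0.08,0],0,-1],[[0,0,0],0,-1]])

```text
t: 6.33
eef_pos: [512.1, -9.6, 215.8]
tcp_rot: [3.141, 0.003, 1.569]
ft_force: [-5.3, -34.0, 2.2]
opening: -0.002
grip_force: 17.0
```

Call:
move_arm(commands=[[[0,-0.85,0],0,-1],[[0,-0.85,0],0,-1],[[0,0,0],0,-1],[[0,0,0],0,-1],[[0,0.35,0],0,-1],[[0,0.35,0],0,-1],[[0,0.3,0],0,-1],[[0,0.3,0],0,-1],[[0,0.2,0],0,-1],[[0,0.07,0],0,-1],[[0,0,0],0,-1]])

```text
t: 7.25
eef_pos: [511.6, -10.5, 215.7]
tcp_rot: [-3.141, 0.002, 1.572]
ft_force: [-4.5, -22.5, -0.3]
opening: 0.002
grip_force: 11.7
```

Call:
move_arm(commands=[[[0,-0.78,0],0,-1],[[0,-0.78,0],0,-1],[[0,0,0],0,-1],[[0,0,0],0,-1]])

```text
t: 7.58
eef_pos: [512.0, -57.3, 215.8]
tcp_rot: [3.141, -0.0, 1.568]
ft_force: [0.5, -0.6, -0.4]
opening: 0.003
grip_force: 0.0
```

```bash
python3 - <<'E'
from h import *
w=read_camera('top'); s=read_camera('side')
a=cv2.resize(w['image'][140:260,235:400],(660,480),interpolation=cv2.INTER_CUBIC)
cv2.imwrite('pics/t2.png',a[:,:,::-1])
for p in(w,s):
  for d in search_frame('jaw_pad',p)[:2]: print(d['confidence'],d['at'],ray(p,d['at'],38))
E
```

```text
0.8 [366.4, 193.8] [ 591.21645971 -192.46193221   38.        ]
0.72 [351.4, 238.8] [ 622.05290146 -199.38658555   38.        ]
```

View pics/t2.png

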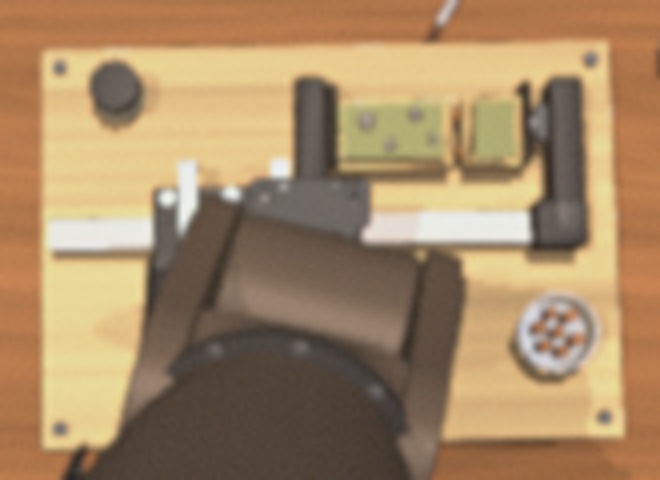

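The picture shows the jaw advanced about 11 mm, with the pad almost at the end piece (crop [525,125]). The gap between the pieces is still about 9 mm (crop [456,135]). From here I work with force checks.

Call:
move_arm(commands=[[[0,0.3,0],0,-1],[[0,0.3,0],0,-1],[[0,0.3,0],0,-1],[[0,0.2,0],0,-1],[[0,0,0],0,-1]])

```text
t: 8.2
eef_pos: [511.1, -23.6, 215.6]
tcp_rot: [-3.139, 0.0, 1.57]
ft_force: [-5.6, -9.3, 2.8]
opening: 0.003
grip_force: 4.8
```

Call:
move_arm(commands=[[[0,0.2,0],0,-1],[[0,0.16,0],0,-1],[[0,0.1,0],0,-1],[[0,0,0],0,-1]])

```text
t: 8.53
eef_pos: [511.4, -11.1, 215.7]
tcp_rot: [-3.14, 0.001, 1.57]
ft_force: [-5.2, -19.9, 0.9]
opening: 0.006
grip_force: 10.4
```

Call:
move_arm(commands=[[[0,-0.78,0],0,-1],[[0,-0.78,0],0,-1],[[0,0,0],0,-1],[[0,0,0],0,-1],[[0,0.3,0],0,-1],[[0,0.3,0],0,-1],[[0,0.2,0],0,-1],[[0,0.15,0],0,-1],[[0,0,0],0,-1]])

```text
t: 9.28
eef_pos: [511.1, -27.7, 215.6]
tcp_rot: [-3.139, 0.0, 1.571]
ft_force: [-6.4, -8.3, 2.7]
opening: 0.004
grip_force: 5.0
```

Call:
move_arm(commands=[[[0,0.14,0],0,-1],[[0,0.14,0],0,-1],[[0,0,0],0,-1]])

```text
t: 9.53
eef_pos: [510.9, -19.7, 215.6]
tcp_rot: [-3.138, 0.0, 1.571]
ft_force: [-8.6, -11.0, 4.2]
opening: 0.004
grip_force: 6.3
```

Call:
move_arm(commands=[[[0,0.1,0],0,-1],[[0,0.1,0],0,-1],[[0,0,0],0,-1]])

```text
t: 9.78
eef_pos: [511.2, -13.9, 215.7]
tcp_rot: [-3.139, 0.0, 1.571]
ft_force: [-6.9, -11.6, 3.2]
opening: 0.005
grip_force: 6.3
```

Call:
move_arm(commands=[[[0,0.06,0],0,-1],[[0,0.06,0],0,-1],[[0,0,0],0,-1]])

```text
t: 10.03
eef_pos: [511.2, -11.3, 215.7]
tcp_rot: [-3.139, 0.002, 1.571]
ft_force: [-8.3, -24.2, 1.7]
opening: 0.005
grip_force: 12.6
```

Call:
move_arm(commands=[[[0,-0.78,0],0,-1],[[0,-0.78,0],0,-1],[[0,0,0],0,-1],[[0,0,0],0,-1]])

```text
t: 10.37
eef_pos: [512.0, -57.8, 215.8]
tcp_rot: [3.141, -0.0, 1.568]
ft_force: [0.0, -0.2, 1.2]
opening: 0.006
grip_force: 0.0
```

```bash
python3 - <<'E'
from h import *
w=read_camera('top'); s=read_camera('wrist'); q=read_camera('side')
a=cv2.resize(w['image'][155:210,300:400],(800,440)[::1],interpolation=cv2.INTER_CUBIC)
b=cv2.resize(q['image'][180:270,300:400],(176*1,158),interpolation=cv2.INTER_CUBIC)
a[-158:,-176:]=b
cv2.imwrite('pics/t3.png',a[:,:,::-1])
E
```

```text
(no output)
```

View pics/t3.png

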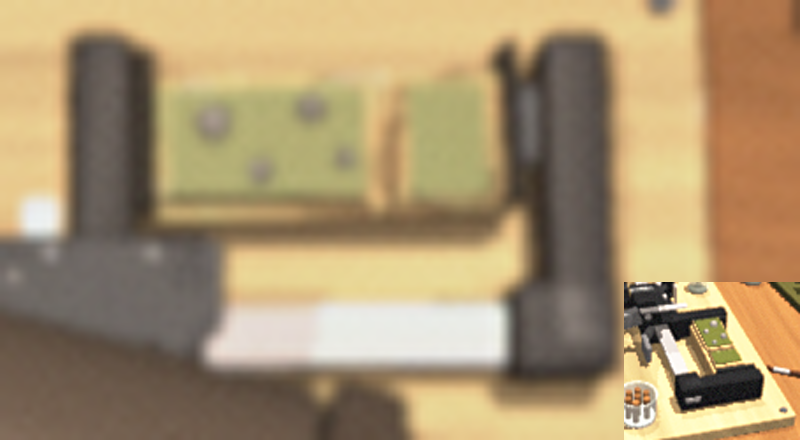

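The gap is nearly closed (about 4 mm left at crop [390,140]) and the base sits against the fixed jaw. I continue in fine steps.

Call:
move_arm(commands=[[[0,0.3,0],0,-1],[[0,0.25,0],0,-1],[[0,0.15,0],0,-1],[[0,0.1,0],0,-1],[[0,0,0],0,-1]])

```text
t: 10.93
eef_pos: [511.1, -33.6, 215.7]
tcp_rot: [-3.139, 0.001, 1.571]
ft_force: [-6.5, -12.7, 3.3]
opening: 0.005
grip_force: 6.8
```

Call:
move_arm(commands=[[[0,0.1,0],0,-1],[[0,0.1,0],0,-1],[[0,0,0],0,-1]])

```text
t: 11.18
eef_pos: [510.8, -28.0, 215.7]
tcp_rot: [-3.138, 0.001, 1.57]
ft_force: [-10.1, -16.5, 6.1]
opening: 0.003
grip_force: 8.7
```

Call:
move_arm(commands=[[[0,0.08,0],0,-1],[[0,0.08,0],0,-1],[[0,0,0],0,-1]])

```text
t: 11.43
eef_pos: [510.7, -23.4, 215.7]
tcp_rot: [-3.137, 0.001, 1.57]
ft_force: [-11.2, -17.7, 5.6]
opening: 0.005
grip_force: 9.7
```

Call:
move_arm(commands=[[[0,0,0],0,-1]])

```text
t: 11.52
eef_pos: [510.7, -23.5, 215.6]
tcp_rot: [-3.137, 0.001, 1.57]
ft_force: [-11.2, -17.1, 4.1]
opening: 0.007
grip_force: 9.6
```

Call:
move_arm(commands=[[[0,-0.6,0],0,-1],[[0,-0.54,0],0,-1],[[0,0,0],0,-1],[[0,0,0],0,-1],[[0,0,0],0,-1],[[0,0,0],0,-1],[[0,0,0],0,-1]])

```text
t: 12.1
eef_pos: [512.0, -57.0, 215.7]
tcp_rot: [-3.142, -0.0, 1.57]
ft_force: [-0.3, -0.4, -0.1]
opening: 0.004
grip_force: 0.0
```

```bash
python3 - <<'E'
from h import *
w=read_camera('top'); q=read_camera('side')
a=cv2.resize(w['image'][155:205,305:395],(720,400),interpolation=cv2.INTER_CUBIC)
b=cv2.resize(q['image'][195:250,325:385],(240,200),interpolation=cv2.INTER_CUBIC)
c=np.zeros((600,720,3),np.uint8); c[:400]=a; c[400:,:240]=b
cv2.imwrite('pics/t4.png',c[:,:,::-1])
E
```

```text
(no output)
```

View pics/t4.png

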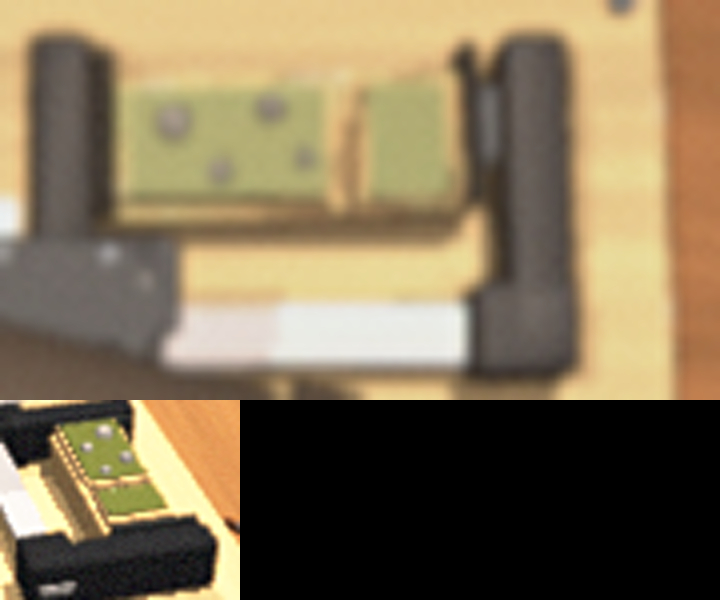

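The pieces now look closed: the dark slit is gone and the length is about 103 mm. A gentle probe will show whether the load is held, because a held clamp turns hard early in the stroke.

Call:
move_arm(commands=[[[0,0.2,0],0,-1],[[0,0.15,0],0,-1],[[0,0,0],0,-1]])

```text
t: 12.45
eef_pos: [511.8, -46.5, 215.7]
tcp_rot: [-3.141, -0.0, 1.569]
ft_force: [-0.3, -0.2, 0.3]
opening: 0.005
grip_force: 0.4
```

Call:
move_arm(commands=[[[0,0.08,0],0,-1],[[0,0,0],0,-1],[[0,0,0],0,-1]])

```text
t: 12.7
eef_pos: [512.0, -44.9, 215.8]
tcp_rot: [3.141, 0.0, 1.569]
ft_force: [-0.0, -0.9, -0.3]
opening: 0.007
grip_force: 0.5
```

Call:
move_arm(commands=[[[0,0.13,0],0,-1],[[0,0,0],0,-1],[[0,0,0],0,-1]])

```text
t: 12.95
eef_pos: [511.9, -41.0, 215.7]
tcp_rot: [-3.142, 0.0, 1.569]
ft_force: [-0.7, -2.8, -0.0]
opening: 0.005
grip_force: 0.9
```

Call:
move_arm(commands=[[[0,0.1,0],0,-1],[[0,0,0],0,-1],[[0,0,0],0,-1]])

```text
t: 13.2
eef_pos: [511.7, -38.1, 215.7]
tcp_rot: [-3.141, 0.0, 1.569]
ft_force: [-3.4, -4.7, 0.1]
opening: 0.008
grip_force: 2.7
```

Call:
move_arm(commands=[[[0,0.1,0],0,-1],[[0,0,0],0,-1],[[0,0,0],0,-1]])

```text
t: 13.45
eef_pos: [511.5, -35.4, 215.7]
tcp_rot: [-3.14, 0.0, 1.569]
ft_force: [-6.4, -9.7, 1.7]
opening: 0.004
grip_force: 5.1
```

Call:
move_arm(commands=[[[0,0.05,0],0,-1],[[0,0,0],0,-1],[[0,0,0],0,-1]])

```text
t: 13.7
eef_pos: [511.4, -34.1, 215.7]
tcp_rot: [-3.14, 0.001, 1.569]
ft_force: [-6.7, -12.5, 2.3]
opening: 0.003
grip_force: 6.5
```

Call:
move_arm(commands=[[[0,0.05,0],0,-1],[[0,0,0],0,-1],[[0,0,0],0,-1]])

```text
t: 13.95
eef_pos: [511.3, -32.8, 215.7]
tcp_rot: [-3.139, 0.001, 1.569]
ft_force: [-8.0, -15.2, 3.4]
opening: 0.004
grip_force: 7.5
```

Call:
move_arm(commands=[[[0,0.03,0],0,-1],[[0,0,0],0,-1],[[0,0,0],0,-1]])

```text
t: 14.2
eef_pos: [511.2, -32.0, 215.7]
tcp_rot: [-3.139, 0.001, 1.569]
ft_force: [-8.2, -15.9, 3.3]
opening: 0.003
grip_force: 8.1
```

The trigger is springy-hard at about 14–16 N early in the stroke, so the load is held. I let go.

Call:
move_arm(commands=[[[0,-0.45,0],0,-1],[[0,-0.45,0],0,-1],[[0,0,0],0,-1],[[0,0,0],0,-1],[[0,0,0],0,-1],[[0,0,0],0,-1],[[0,0,0],0,-1],[[0,0,0],0,-1]])

```text
t: 14.87
eef_pos: [512.0, -57.7, 215.8]
tcp_rot: [3.142, -0.0, 1.569]
ft_force: [-0.3, -0.2, -0.5]
opening: 0.001
grip_force: 0.0
```

```bash
python3 - <<'E'
from h import *
w=read_camera('wrist')
d=cut_out('release',w)[:1]
for d in d:
    ys,xs=np.nonzero(d['region']); print(d['confidence'],xs.min(),xs.max(),ys.min(),ys.max(), ray(w,(xs.min(),ys.mean()),50), ray(w,(xs.min(),ys.max()),50))
t=read_camera('top')
g=t['image'].astype(int)
print([tuple(g[171,c]) for c in range(368,384)])
for d in search_frame('jaw_pad',t)[:1]: print(d['at'],ray(t,d['at'],38))
E
```

```text
[(np.int64(81), np.int64(74), np.int64(67)), (np.int64(100), np.int64(92), np.int64(85)), (np.int64(107), np.int64(98), np.int64(90)), (np.int64(99), np.int64(91), np.int64(85)), (np.int64(96), np.int64(89), np.int64(81)), (np.int64(93), np.int64(86), np.int64(80)), (np.int64(88), np.int64(80), np.int64(74)), (np.int64(102), np.int64(87), np.int64(71)), (np.int64(153), np.int64(125), np.int64(90)), (np.int64(206), np.int64(167), np.int64(117)), (np.int64(225), np.int64(188), np.int64(132)), (np.int64(231), np.int64(198), np.int64(140)), (np.int64(232), np.int64(201), np.int64(141)), (np.int64(232), np.int64(201), np.int64(140)), (np.int64(232), np.int64(200), np.int64(140)), (np.int64(232), np.int64(201), np.int64(142))]
[364.1, 195.5] [ 586.95351929 -186.76706899   38.        ]
```

Call:
move_arm(commands=[[[0,-0.72,0],0,-1],[[0,-0.72,0],0,-1],[[0.3,0,0],0,-1],[[0.3,0,0],0,-1],[[0.1,0,0],0,-1],[[0,0,0],0,-1],[[0,0,0],0,-1]])

```text
t: 15.65
eef_pos: [533.0, -100.6, 215.6]
tcp_rot: [-3.141, -0.0, 1.57]
ft_force: [-0.4, 0.1, -1.2]
opening: 0.005
grip_force: 0.0
```

Call:
move_arm(commands=[[[0.1,0,0],0,-1],[[0,0,0],0,-1]])

```text
t: 15.82
eef_pos: [536.2, -101.0, 215.8]
tcp_rot: [3.141, 0.0, 1.569]
ft_force: [0.4, -0.7, -0.2]
opening: 0.006
grip_force: 0.0
```

Call:
move_arm(commands=[[[0.07,0,0],0,-1],[[0,0,0],0,-1]])

```text
t: 15.98
eef_pos: [538.3, -101.3, 215.8]
tcp_rot: [3.141, 0.0, 1.569]
ft_force: [0.5, -0.2, 0.7]
opening: 0.008
grip_force: 0.0
```

Call:
move_arm(commands=[[[0.06,0,0],0,-1],[[0,0,0],0,-1]])

```text
t: 16.15
eef_pos: [540.1, -101.4, 215.8]
tcp_rot: [3.141, 0.0, 1.569]
ft_force: [0.5, 0.1, -0.5]
opening: 0.003
grip_force: 0.0
```

Call:
move_arm(commands=[[[0.05,0,0],0,-1],[[0,0,0],0,-1]])

```text
t: 16.32
eef_pos: [541.6, -101.4, 215.8]
tcp_rot: [3.141, 0.0, 1.569]
ft_force: [-0.1, -0.6, 0.4]
opening: 0.006
grip_force: 0.0
```

Call:
move_arm(commands=[[[0.04,0,0],0,-1],[[0,0,0],0,-1]])

```text
t: 16.48
eef_pos: [542.7, -101.4, 215.8]
tcp_rot: [3.142, 0.0, 1.569]
ft_force: [0.6, -0.0, -0.1]
opening: 0.007
grip_force: 0.1
```

Call:
move_arm(commands=[[[0.04,0,0],0,-1],[[0,0,0],0,-1]])

```text
t: 16.65
eef_pos: [543.4, -101.4, 215.6]
tcp_rot: [-3.14, -0.0, 1.569]
ft_force: [-4.5, -0.5, 0.9]
opening: 0.006
grip_force: 2.3
```

Call:
move_arm(commands=[[[0.04,0,0],0,-1],[[0,0,0],0,-1]])

```text
t: 16.82
eef_pos: [545.0, -101.4, 215.7]
tcp_rot: [3.142, 0.0, 1.569]
ft_force: [0.1, -0.4, 0.2]
opening: 0.0
grip_force: 0.2
```

Call:
move_arm(commands=[[[0.03,0,0],0,-1],[[0,0,0],0,-1]])

```text
t: 16.98
eef_pos: [546.0, -101.5, 215.8]
tcp_rot: [3.141, 0.0, 1.569]
ft_force: [-1.3, -1.5, -0.7]
opening: 0.002
grip_force: 1.2
```

```bash
python3 - <<'E'
from h import *
t=read_camera('top'); q=read_camera('side')
a=cv2.resize(t['image'][155:205,305:395],(720,400),interpolation=cv2.INTER_CUBIC)
b=cv2.resize(q['image'][170:270,260:400],(280,200),interpolation=cv2.INTER_CUBIC)
c=np.zeros((600,720,3),np.uint8); c[:400]=a; c[400:,:280]=b
cv2.imwrite('pics/t5.png',c[:,:,::-1])
for d in search_frame('jaw_pad',t)[:1]: print(d['at'],ray(t,d['at'],38))
E
```

```text
[374.6, 184.3] [ 615.01455617 -212.88495294   38.        ]
```

View pics/t5.png

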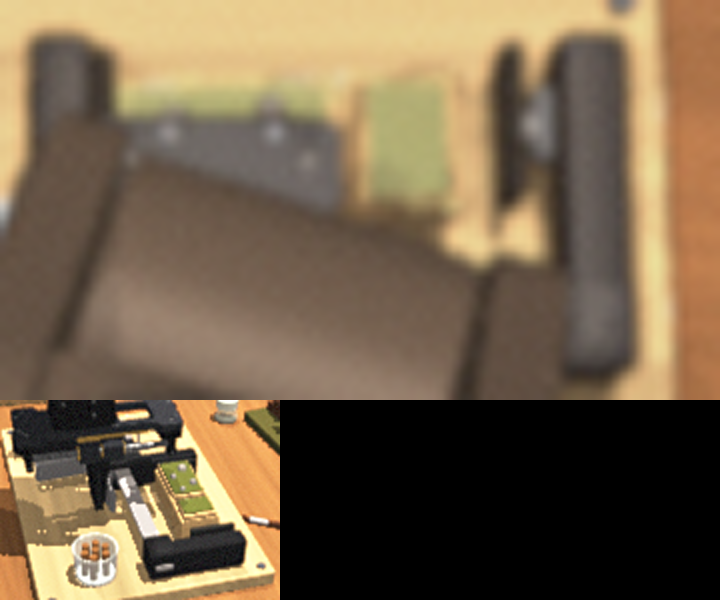

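The jaw has come free and is opening; the pad is off the end piece at crop [505,120]. Compared with before, the pad spring shows about 5 mm of compression, or roughly 25 N of holding force. I press the lever in fully and hold it.

Call:
move_arm(commands=[[[0.06,0,0],0,-1],[[0.06,0,0],0,-1],[[0,0,0],0,-1],[[0,0,0],0,-1],[[0,0,0],0,-1],[[0,0,0],0,-1]])

```text
t: 17.63
eef_pos: [549.5, -101.3, 215.8]
tcp_rot: [3.142, -0.0, 1.569]
ft_force: [-2.6, -2.3, -0.7]
opening: 0.005
grip_force: 1.4
```

Call:
move_arm(commands=[[[0.06,0,0],0,-1],[[0.04,0,0],0,-1],[[0,0,0],0,-1],[[0,0,0],0,-1],[[0,0,0],0,-1],[[0,0,0],0,-1],[[0,0,0],0,-1],[[0,0,0],0,-1],[[0,0,0],0,-1],[[0,0,0],0,-1],[[0,0,0],0,-1],[[0,0,0],0,-1]])

```text
t: 18.63
eef_pos: [551.4, -101.5, 215.5]
tcp_rot: [-3.138, -0.001, 1.569]
ft_force: [-11.2, -6.0, 3.7]
opening: 0.007
grip_force: 6.4
```

```bash
python3 - <<'E'
from h import *
t=read_camera('top')
for d in search_frame('jaw_pad',t)[:1]: print(d['at'],ray(t,d['at'],38))
g=t['image'].astype(int)[163:176,360:395].sum(2).mean(0); print(np.round(g))
E
```

```text
[383.1, 183.7] [ 616.71893267 -233.95153112   38.        ]
[498. 520. 515. 521. 543. 565. 574. 574. 577. 575. 543. 428. 296. 192.
 143. 176. 253. 323. 338. 308. 243. 197. 237. 283. 287. 271. 254. 241.
 222. 234. 293. 327. 348. 368. 378.]
```

Call:
move_arm(commands=[[[-0.5,0,0],0,-1],[[-0.5,0,0],0,-1],[[0,0,0.9],0,0.24],[[0,0,0.9],0,0.24],[[0,0,0.9],0,0.24],[[0,0,0.9],0,0.24],[[0.5,0.5,0.9],0,0.24],[[0.7,0.5,0.9],0,0.24],[[0.8,0.4,0.3],0,0.24],[[0.8,0,0],0,0.24],[[0,0,0],0,0.24],[[0,0,0],0,0.24]])

```text
t: 19.73
eef_pos: [607.0, -58.9, 386.5]
tcp_rot: [3.141, -0.0, 1.569]
ft_force: [0.1, -0.4, -0.1]
opening: 0.603
grip_force: 0.0
```

```bash
python3 - <<'E'
from h import *
w=read_camera('wrist'); save(w,'w6.png'); t=read_camera('top')
s=env.state(); print(s['eef_pos'],s['opening'])
for n,z in [('base_mid',54),('jaw_pad',38),('fixed_pad',38)]:
    for d in cut_out(n,w)[:2]:
        ys,xs=np.nonzero(d['region']); r=cv2.minAreaRect(np.argwhere(d['region'])[:,::-1].astype(np.float32))
        print(n,round(d['confidence'],2),d['at'],np.round(ray(w,d['at'],z)),xs.min(),xs.max(),ys.min(),ys.max(),[np.round(ray(w,p,z)) for p in cv2.boxPoints(r)])
o=cv2.imread('pics/top.png')[:,:,::-1].astype(int)
for g in(o,t['image'].astype(int)): print(np.round(g[165:176,370:395].sum(2).mean(0)))
E
```

```text
[606.02031121 -59.30097845 386.35756832] 0.6181911630426863
base_mid 0.96 [352.4, 232.1] [ 639. -107.   54.] 332 378 196 269 [array([618., -70.,  54.]), array([662., -70.,  54.]), array([ 665., -146.,   54.]), array([ 619., -146.,   54.])]
base_mid 0.72 [80.2, 227.7] [ 373. -102.   54.] 30 143 193 267 [array([ 322., -104.,   54.]), array([359., -58.,  54.]), array([ 434., -112.,   54.]), array([ 399., -163.,   54.])]
jaw_pad 0.83 [301.4, 267.1] [ 587. -152.   38.] 280 385 29 334 [array([571.,  79.,  38.]), array([656.,  81.,  38.]), array([ 680., -233.,   38.]), array([ 573., -237.,   38.])]
fixed_pad 0.64 [290.9, 128.4] [580.  -8.  38.] 151 419 0 334 [array([460., 102.,  38.]), array([693., 101.,  38.]), array([ 718., -234.,   38.]), array([ 418., -234.,   38.])]
[342. 207. 135. 154. 186. 231. 282. 302. 270. 195. 196. 252. 261. 247.
 236. 222. 204. 197. 234. 285. 314. 331. 341. 339. 338.]
[503. 377. 251. 166. 134. 164. 224. 287. 309. 301. 245. 190. 224. 272.
 276. 260. 247. 231. 213. 231. 287. 329. 345. 367. 377.]
```

View pics/w6.png

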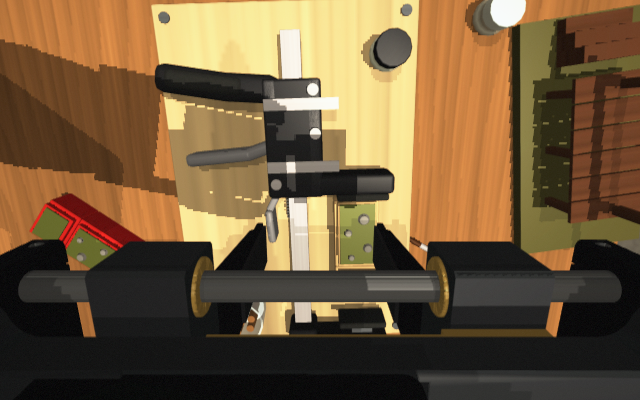

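The wrist picture shows the jaw open and the base closed at [355,232], still against the fixed jaw. I descend onto it at about (640, −118).

Call:
move_arm(commands=[[[0.55,-1,0],0.3,0.24],[[0.55,-0.97,0],0,0.24],[[0,0,-0.9],0,0.24],[[0,0,-0.9],0,0.24],[[0,0,-0.9],0,0.24],[[0,0,-0.9],0,0.24],[[0,0,-0.6],0,0.24],[[0,0,0],0,0.24]])

```text
t: 20.65
eef_pos: [638.5, -118.6, 257.1]
tcp_rot: [-3.136, -0.002, 1.592]
ft_force: [0.2, -0.3, -0.6]
opening: 0.622
grip_force: 0.0
```

Call:
move_arm(commands=[[[0,0,-0.5],0,0.24],[[0,0,-0.5],0,0.24],[[0,0,-0.4],0,0.24],[[0,0,-0.15],0,0.24],[[0,0,0],0,0.24]])

```text
t: 21.07
eef_pos: [639.4, -118.5, 213.9]
tcp_rot: [-3.141, -0.0, 1.592]
ft_force: [1.1, -0.1, -0.6]
opening: 0.618
grip_force: 0.0
```

Call:
move_arm(commands=[[[0,0,0],0,-1],[[0,0,0],0,-1],[[0,0,0],0,-1],[[0,0,0],0,-1],[[0,0,0],0,-1],[[0,0,0],0,-1]])

```text
t: 21.57
eef_pos: [639.8, -118.6, 215.2]
tcp_rot: [3.14, 0.001, 1.593]
ft_force: [1.2, 0.5, 6.0]
opening: 0.458
grip_force: 30.0
```

Call:
move_arm(commands=[[[0,-0.1,0.03],0,-1],[[0,0,0.15],0,-1],[[0,0,0.3],0,-1],[[0,0,0.5],0,-1],[[0,0,0.7],0,-1],[[0,0,0.7],0,-1],[[0,0,0.5],0,-1],[[0,0,0.3],0,-1],[[0,0,0],0,-1]])

```text
t: 22.32
eef_pos: [639.5, -121.5, 311.9]
tcp_rot: [3.139, 0.001, 1.593]
ft_force: [0.4, -0.3, -3.0]
opening: 0.464
grip_force: 30.0
```

Call:
move_arm(commands=[[[-0.02,0.3,0],0,-1],[[-0.02,0.5,0],0,-1],[[-0.02,0.7,0],0,-1],[[-0.02,0.8,0],0,-1],[[-0.02,0.9,0],0,-1],[[-0.02,0.9,0],0,-1],[[-0.02,0.9,0],0,-1],[[-0.02,0.9,0],0,-1],[[-0.02,0.9,0],0,-1],[[-0.02,0.9,0],0,-1],[[-0.02,0.9,0],0,-1],[[-0.02,0.9,0],0,-1],[[-0.02,0.9,0],0,-1],[[-0.02,0.9,0],0,-1],[[-0.02,0.9,0],0,-1],[[-0.02,0.8,0],0,-1],[[0,0.7,0],0,-1],[[0,0.5,0],0,-1],[[0,0.3,0],0,-1],[[0,0,0],0,-1]])

```text
t: 23.98
eef_pos: [629.2, 315.5, 308.8]
tcp_rot: [-3.141, 0.0, 1.595]
ft_force: [0.4, -0.5, -2.5]
opening: 0.46
grip_force: 30.0
```

```bash
python3 - <<'E'
from h import *
w=read_camera('side'); t=read_camera('top')
a=np.hstack([cv2.resize(w['image'][60:240,200:440],(400,300),interpolation=cv2.INTER_CUBIC),cv2.resize(t['image'][100:280,80:320],(400,300),interpolation=cv2.INTER_CUBIC)])
cv2.imwrite('pics/s7.png',a[:,:,::-1])
s=env.state(); print(s['eef_pos'],s['tcp_rot'],s['ft_force'],s['opening'],s['grip_force'])
E
```

```text
[629.69776547 313.27994885 309.1561887 ] [-3.14087348e+00  5.54109081e-04  1.59288477e+00] [ 0.44991425 -0.82474766 -2.77725587] 0.4580384414708353 29.987228214740753
```

View pics/s7.png

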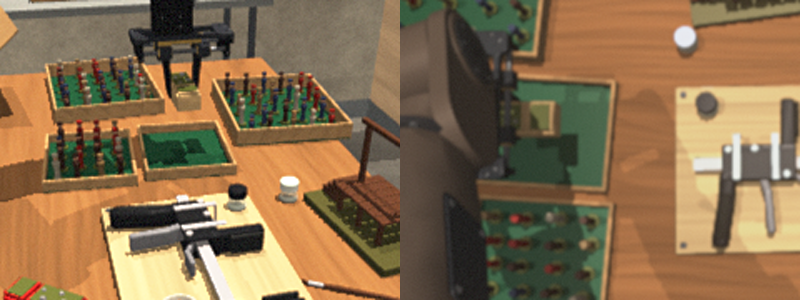

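The base is held over the empty tray in both views. I lower it.

Call:
move_arm(commands=[[[0,0,-0.4],0,-1],[[0,0,-0.7],0,-1],[[0,0,-0.8],0,-1],[[0,0,-0.7],0,-1],[[0,0,-0.5],0,-1],[[0,0,-0.3],0,-1],[[0,0,-0.1],0,-1],[[0,0,0],0,-1],[[0,0,0],0,-1]])

```text
t: 24.83
eef_pos: [630.2, 313.2, 205.3]
tcp_rot: [3.141, -0.0, 1.592]
ft_force: [0.3, 0.3, -3.1]
opening: 0.464
grip_force: 30.0
```

Call:
move_arm(commands=[[[0,0,-0.05],0,-1],[[0,0,-0.03],0,-1],[[0,0,0],0,-1]])

```text
t: 25.08
eef_pos: [629.9, 313.5, 202.8]
tcp_rot: [3.141, -0.0, 1.593]
ft_force: [-0.3, -0.5, -2.8]
opening: 0.464
grip_force: 30.0
```

Call:
move_arm(commands=[[[0,0,-0.03],0,-1],[[0,0,-0.03],0,-1],[[0,0,0],0,-1]])

```text
t: 25.33
eef_pos: [629.9, 313.6, 201.3]
tcp_rot: [3.141, -0.0, 1.593]
ft_force: [-2.1, -0.9, 3.4]
opening: 0.459
grip_force: 30.0
```

Call:
move_arm(commands=[[[0,0,-0.03],0,-1],[[0,0,0],0,-1],[[0,0,0],0,-1]])

```text
t: 25.58
eef_pos: [629.8, 313.6, 201.2]
tcp_rot: [3.141, -0.0, 1.593]
ft_force: [-6.5, -1.9, 11.8]
opening: 0.459
grip_force: 30.0
```

Contact with the floor. I open the fingers and rise.

Call:
move_arm(commands=[[[0,0,0],0,0.3],[[0,0,0],0,0.3],[[0,0,0],0,0.3],[[0,0,0],0,0.3],[[0,0,0.3],0,0.3],[[0,0,0.6],0,0.3],[[0,0,0.9],0,0.3],[[0,0,0.9],0,0.3],[[0,0,0.9],0,0.3],[[0,-0.5,0.9],0,0.3],[[0,-0.5,0.5],0,0.3],[[0,0,0],0,0.3],[[0,0,0],0,0.3],[[0,0,0],0,0.3]])

```text
t: 26.75
eef_pos: [629.8, 283.3, 348.3]
tcp_rot: [-3.14, 0.0, 1.592]
ft_force: [-0.5, -0.2, -0.1]
opening: 0.648
grip_force: 0.0
```

```bash
python3 - <<'E'
from h import *
w=read_camera('side'); 
cv2.imwrite('pics/s8.png',cv2.resize(w['image'][110:200,220:350],(780,540),interpolation=cv2.INTER_CUBIC)[:,:,::-1])
s=env.state(); print(s['eef_pos'],s['ft_force'],s['opening'])
E
```

```text
[629.76904761 283.5831234  347.95391638] [-0.09350649 -0.62940838  0.00947055] 0.6501193939520686
```

View pics/s8.png

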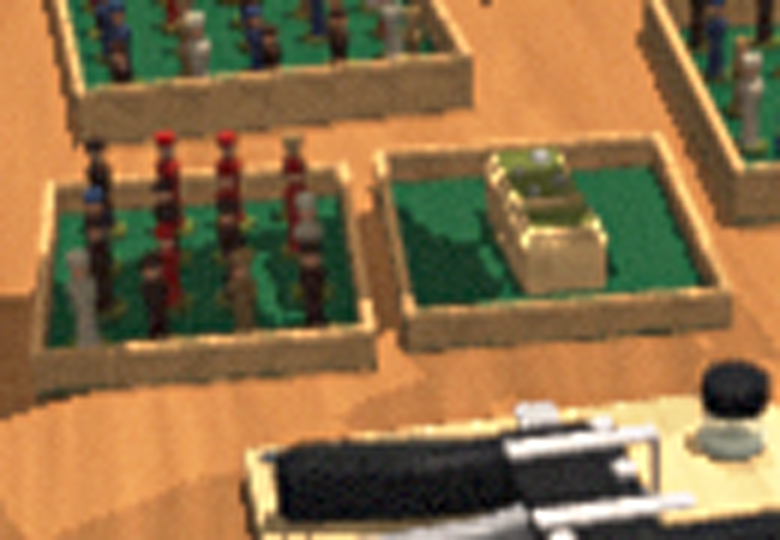

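The base stands flat in the middle of the empty tray (crop [545,220]), with its pieces together and the gripper clear.

```bash
python3 -c "
from cell import env
print(env.job_done())"
```

```text
the job is handed in; nothing more can be done
None
```

I handed the job in: the base is closed and stands flat in the empty tray with the jaw open, but I judged the required 15 N clamp hold (and the 45 N crush limit) only from trigger force and pictures, and no verdict came back.

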